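Hold the angle gauge on its mark over the ball stud

TASK

Take the blue angle gauge by its black top grip, draw it out of its parking channel through the open end, and stand it level on the ball of the stud on the wooden block, the middle of its base on the ball and its face upright. Then rock it on the ball until the red swinging pointer settles on the green mark, and finish holding it just so, pressed lightly on the ball: do not let go. Leave the brass padlock, the lock cylinder and the tape roll where they are.

Things in the scene. Friction and masses are not known exactly. Their poses are not given: they have to be found in the camera images.
- gauge: pendulum angle gauge, loose, about 0.29 kg (can vary by a third). Origin at the centre of the underside of its base; z up, y along the base, white dial on its -x side. Steel base 30 (x) x 96 (y) x 8 mm thick, flat underneath; blue round housing 96 mm diameter, 14 mm thick in x, centre 60 mm up; black grip block on top, 20 (x) x 28 (y) mm, from 106 to 144 mm up
- gauge_foot (a point): centre of the underside of the gauge's base
- gauge_grip (a point): centre of the grip block of the gauge, 128 mm above the underside: where to take it
- pointer (a joint): red pendulum pointer on the dial, pivot 60 mm up, tip 40 mm from it; hangs plumb, settles in about a second. Angle (rad) relative to the gauge: 0 when the gauge is level, positive when the tip stands toward the gauge's +y. Turning the gauge by a about its own x axis makes it read -a (top leaning toward the gauge's +y: positive)
- mark (a joint): green mark on the dial, stuck at a different angle each time (0.17 to 0.36 rad), counted as the pointer's angle is. 7.5 mm wide, at the radius of the pointer's tip; the pointer is on the mark when both angles are equal
- pointer_tip (a point): tip of the red pointer
- mark_tip (a point): middle of the green mark, at the pointer tip's radius
- dock: aluminium parking channel fixed on the desk, 70 (x) x 118 (y) mm. Origin on the desk under the parked gauge's middle, axes as the gauge's. The channel runs along y, open at -y, black stop at +y; floor 6 mm high; two overhanging lips (underside 17, top 23 mm above the desk) with a 20 mm slot between, from y = -24 to +54 mm
- dock_mouth (a point): middle of the channel's open end, between the lip ends, at the height of the lips' tops, 24 mm toward -y from the dock's origin. The gauge's base lies under the lips with 3 mm play upward and sideways: it comes out only by sliding along the dock's -y, level, by at least 75 mm, and can then be lifted
- offcut: wooden block fixed on the desk, 85 x 80 mm, 40 mm high; origin at the centre of its underside
- stud: steel stud standing a little crooked in the wooden block, fixed, with a ball head 28 mm in diameter; origin at the centre of the block's top face
- stud_top (a point): topmost point of the stud's ball, about 80 mm above the desk; the ball's centre is 14 mm below it
- padlock_brass: brass padlock lying on the desk, 63x42x15 mm, loose, not to be moved; origin under its centre
- cylinder_c: grey lock cylinder lying on the desk, 38x68x17 mm, loose, not to be moved; origin under its centre
- tape_roll: roll of tan tape lying on the desk, 84x84x19 mm, loose, not to be moved; origin under its centre

How it is judged (in metres and radians):
On the way, in this order (a step that is already met when the one before it is completed fails the run):
1. the gauge is drawn out of the channel's open end (y of gauge in the frame of dock below -0.075 m), for 0.05 s.
2. the gauge stands level on the ball (contact force between gauge and stud above 0.5 N and horizontal distance between gauge_foot and stud_top below 0.02 m and value of joint pointer between -0.12 and 0.12 rad), for 0.1 s.
At the end, for the whole second after the job is handed in: Fingers still hold the gauge; base on the ball with 0.5 to 25 N, its middle within 20 mm sideways of the ball's top and at most 15 mm below it, face upright within 0.2 rad; pointer tip within 4 mm of the middle of the mark and at rest (under 0.3 rad/s) (contact force between gauge and stud between 0.5 and 25 N and horizontal distance between gauge_foot and stud_top below 0.02 m and z of gauge_foot in the frame of stud_top above -0.015 m and distance between pointer_tip and mark_tip below 0.004 m and velocity of joint pointer between -0.3 and 0.3 rad/s and angle between gauge's own x axis and vertical between 1.37 and 1.77 rad and contact force between the fingers and gauge above 2 N); the arm keeps its last pose, push and grip.
It fails at once if the brass padlock is moved by more than 20 mm (distance of padlock_brass from where it was at the start of the episode above 0.02 m).
It fails at once if the lock cylinder is moved by more than 20 mm (distance of cylinder_c from where it was at the start of the episode above 0.02 m).
It fails at once if the tape roll is moved by more than 20 mm (distance of tape_roll from where it was at the start of the episode above 0.02 m).
It also fails if it takes over 48 s, if anything falls off the work surface, if the arm or the gripper's body presses on something with over 40 N, if the wrist force passes 120 N, or if a joint passes its speed limit or range.

ROBOT

A 6-joint arm with a two-finger parallel gripper is mounted at the origin on a cart in front of the work surface, level with it; the furniture and walls round the work are solid. World frame = base frame: x ahead of the robot, y to its left, z up, the work surface at z = 0. Lengths are in m, angles in degrees, forces in N, time in s.
With the tool pointing down it reaches from about 0.4 to 0.825 m from the base axis. Payload 7 kg.
Tool frame: the origin (TCP) lies midway between the tips of the shut fingers; the grasp point (between the pads) lies 19 mm behind it; z points along the fingers, y is the line along which they close (so a half turn about z gives the same grasp; the last joint's range is limited). The gripper opens to 88 mm and grips with 3 to 60 N. Pads are 19 mm wide; open, the fingers measure 130 mm over their backs; the gripper's body (78 mm by 193 mm) begins 47 mm behind the grasp point.
Start: joints at [90.075, 20.546, 0.682, 0, -70.136, -16.507], TCP at [0.191, 0.647, 0.227] pointing down, gripper open.
Joint ranges: [-176.03, 176.03], [-82.01, 121.73], [-58.28, 71.71], [-173.87, 95.51], [-174.79, -0.11], [-173.66, 173.66]. Speed limits (degrees/s): [136.94, 136.94, 172.46, 180, 180, 180].

INTERFACE

Orientations are given as a 3x3 rotation matrix whose columns are the frame's x, y, z axes.
In Python, from rig import robot gives the robot as it stands. Calls block until the motion is done:
- robot.goto(position, orientation): joint-space move of the TCP to a pose.
- robot.servo_line(position, ori=None, speed=0.15): straight line of the TCP; ori=None keeps the orientation; speed is the mean speed in m/s.
- robot.movej(angles): joint-space move.
- robot.move_gripper(opening): opening from 0.0 (shut) to 1.0 (fully open); the grip force is fixed at half the most; returns when the fingers have stopped.
- robot.dwell(seconds).
- robot.ik(position, orientation): joint angles nearest the present ones, or None.
- robot.grab_frame(name): name is "scene" or "top"; returns (picture, depth): 420x560x3 uint8, red, green, blue; 420x560 float32, m along the optical axis (not along the pixel's ray), 0 where there is no reading.
- robot.camera_info(name): a dict with "vfov" (degrees; the focal length in pixels is half the picture's height over the tangent of half this angle, whatever the lens; pixels are square), "cx", "cy" (the principal point, pixels), "k1" (the pictures are not rectified: a ray, as slopes to the right and down, at radius r is drawn at 1 + k1 r^2 times it, then the intrinsics apply), "view" (4x4, takes a point from world to camera coordinates). Camera axes: x right, y down, z forward; pixel columns grow to the right and rows downward; lengths in m; the calibration is good to about 2 mm. A picture is of the moment at which its call begins. camera_info takes no time and is no camera call.
A pose or a line that the arm cannot do raises robot.Unreachable and nothing moves.
- robot.job_done(): hands the job in, once; it reports no verdict.
Readings, each from a call of its own:
- robot.read_t(): time.
- robot.read_qpos(): joint angles.
- robot.read_qvel(): joint speeds.
- robot.read_effort(): joint torques, N m.
- robot.read_position(): TCP position.
- robot.read_tcp_rot(): TCP orientation.
- robot.read_force(): force on the tool from outside, world axes, zero at the start.
- robot.read_ft_torque(): the same for the moment, N m.
- robot.read_grip_width(): opening from 0.0 (shut) to 1.0 (fully open).
Only numpy, scipy, OpenCV 4.12 (cv2) and the standard library are available. Lean on these libraries where they do the work, as an engineer would, in place of code of your own. Each camera call takes 0.05 s, during which the arm holds its last target. There are 200 camera calls.

## Working session

There is one attempt and no reset: what is moved stays moved. The work goes in short steps, each a Python script; the robot and the scene stay as the last script left them, time stands still between calls to the robot, and variables do not carry over. Pictures are saved under pics/ and viewed, on a budget of 10 in all, crops included, one or two more only if the job needs it, and the job is handed in when it is done.

```bash
ls; mkdir -p pics
cat > h.py <<'E'
import numpy as np, cv2
from rig import robot
def K(n):
    c=robot.camera_info(n); f=210/np.tan(np.radians(c['vfov'])/2)
    return c,f,np.array(c['view'])
def cloud(n,depth):
    """world xyz for each pixel"""
    c,f,V=K(n)
    A=np.array([[f,0,c['cx']],[0,f,c['cy']],[0,0,1]])
    v,u=np.mgrid[0:420,0:560]
    p=cv2.undistortPoints(np.stack([u,v],-1).reshape(-1,1,2).astype(float),A,np.array([c['k1'],0,0,0.])).reshape(420,560,2)
    P=np.dstack([p[...,0]*depth,p[...,1]*depth,depth])
    W=(P-V[:3,3])@V[:3,:3]
    W[depth==0]=np.nan
    return W
def proj(n,X):
    c,f,V=K(n); q=V[:3,:3]@np.array(X)+V[:3,3]; s=q[:2]/q[2]; s=s*(1+c['k1']*(s@s))
    return s*f+[c['cx'],c['cy']]
def ray(n,u,v):
    c,f,V=K(n); A=np.array([[f,0,c['cx']],[0,f,c['cy']],[0,0,1]])
    p=cv2.undistortPoints(np.array([[[u,v]]],float),A,np.array([c['k1'],0,0,0.]))[0,0]
    d=V[:3,:3].T@np.array([p[0],p[1],1]); return -V[:3,:3].T@V[:3,3], d/np.linalg.norm(d)
def save(n,name,im,s=1.4): cv2.imwrite('pics/'+name+'.png',cv2.resize(im[...,::-1],None,fx=s,fy=s,interpolation=cv2.INTER_CUBIC))
E
python3 - <<'E'
from h import *
for n in('scene','top'):
    im,d=robot.grab_frame(n); np.savez('pics/'+n+'0',im=im,d=d); save(n,n+'0',im)
    c,f,V=K(n);print(n,c['vfov'],c['k1'],(-V[:3,:3].T@V[:3,3]).round(3),V[2,:3].round(2))
print(robot.read_t(),robot.read_tcp_rot())
E
```

```text
pics
scene 56.55193062148308 0.026628967791477724 [0.324 0.702 0.747] [ 0.34 -0.56 -0.76]
top 42.72823486827082 0.06273046056422438 [0.447 0.244 1.13 ] [ 0.16 -0.02 -0.99]
0.1 [[ 9.59116965e-01 -2.83009828e-01 -2.91880850e-04]
 [-2.83009951e-01 -9.59115913e-01 -1.42607213e-03]
 [ 1.23644861e-04  1.45037516e-03 -9.99998941e-01]]
```

View pics/scene0.png

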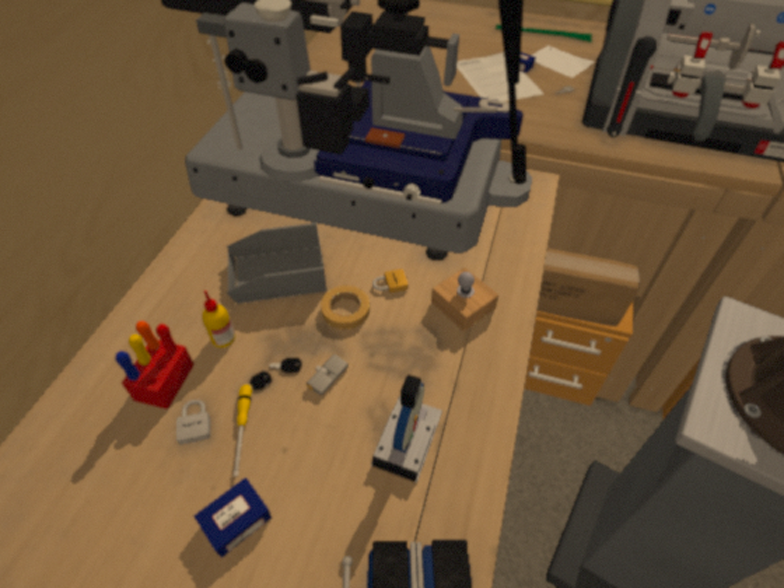

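View pics/top0.png

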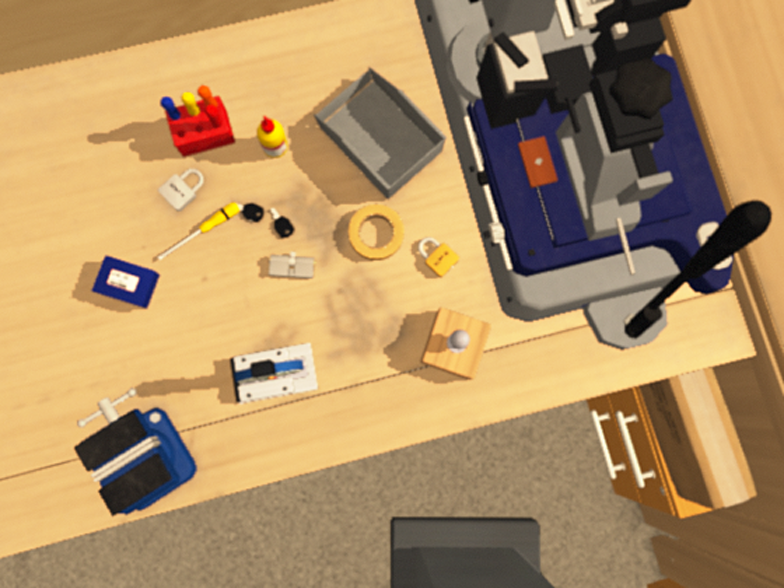

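Run:
```python
from h import *
from scipy.optimize import least_squares
C={}
for n in('scene','top'):
    z=np.load(f'pics/{n}0.npz');C[n]=(cloud(n,z['d']),z['im'].astype(int))
def box(n,u0,u1,v0,v1):
    W,im=C[n]; return W[int(v0/1.4):int(v1/1.4),int(u0/1.4):int(u1/1.4)].reshape(-1,3),im[int(v0/1.4):int(v1/1.4),int(u0/1.4):int(u1/1.4)].reshape(-1,3)
R={'scene':dict(g=(365,450,365,485),s=(425,505,262,325)),'top':dict(g=(222,325,335,410),s=(415,495,300,385))}
for n in C:
    P,c=box(n,*R[n]['g'])
    print(n,'desk z',np.nanmedian(C[n][0][...,2][np.abs(C[n][0][...,2])<.02]))
    for a,b in((.135,.15),(.10,.13),(.02,.027)):
        m=(P[:,2]>a)&(P[:,2]<b); Q=P[m]
        if len(Q)<3: print('few');continue
        r=cv2.minAreaRect(Q[:,:2].astype(np.float32)*1000)
        print(a,len(Q),'med z',np.median(Q[:,2]).round(4),'mean',Q.mean(0).round(4),'rect',np.round(r[0],1),np.round(r[1],1),round(r[2],1))
    P,c=box(n,*R[n]['s'])
    m=(P[:,2]>.055)&(P[:,2]<.09);Q=P[m]
    f=lambda x:np.linalg.norm(Q-x,axis=1)-.014
    s=least_squares(f,[*np.mean(Q,0)[:2],.066],loss='soft_l1',f_scale=.001)
    print('ball',len(Q),s.x.round(4),'maxz',Q[:,2].max().round(4),np.abs(s.fun).mean().round(4))
    m=(P[:,2]>.034)&(P[:,2]<.045);Q=P[m];r=cv2.minAreaRect(Q[:,:2].astype(np.float32)*1000);print('block',np.median(Q[:,2]),r)
    # clutter heights
z=np.load('pics/top0.npz');cv2.imwrite('pics/c1.png',np.vstack([cv2.resize(z['im'][235:295,150:240,::-1],(630,420),interpolation=3)]))
z=np.load('pics/scene0.npz');cv2.imwrite('pics/c2.png',cv2.resize(z['im'][260:345,255:325,::-1],(490,595),interpolation=3))
```

```text
scene desk z -0.00014138305266445252
0.135 162 med z 0.1483 mean [0.4882 0.384  0.1462] rect [490.2 380.9] [21.  28.8] 10.5
0.1 171 med z 0.11 mean [0.4854 0.3985 0.112 ] rect [488.4 392.1] [20.1 47.8] 0.6
0.02 837 med z 0.0225 mean [0.4834 0.4023 0.0226] rect [486.3 398.3] [66.1 84.3] 11.1
ball 112 [0.5375 0.1124 0.0657] maxz 0.0813 0.0007
block 0.03953151192859105 ((534.33203125, 115.15774536132812), (80.8887939453125, 85.7950439453125), 71.17391967773438)
top desk z 0.0005018276094252768
0.135 99 med z 0.1483 mean [0.4895 0.3781 0.1473] rect [489.6 378.8] [20.9 29.9] 11.2
0.1 156 med z 0.1078 mean [0.4895 0.3741 0.1078] rect [487.6 378.7] [16.8 71.4] 11.4
0.02 765 med z 0.0235 mean [0.4826 0.3971 0.0235] rect [486.  395.7] [66.2 85.2] 10.8
ball 157 [0.5367 0.1112 0.0664] maxz 0.0842 0.001
block 0.04029289782808922 ((533.5315551757812, 112.1222915649414), (80.05174255371094, 85.25420379638672), 71.26300811767578)
```

View pics/c2.png

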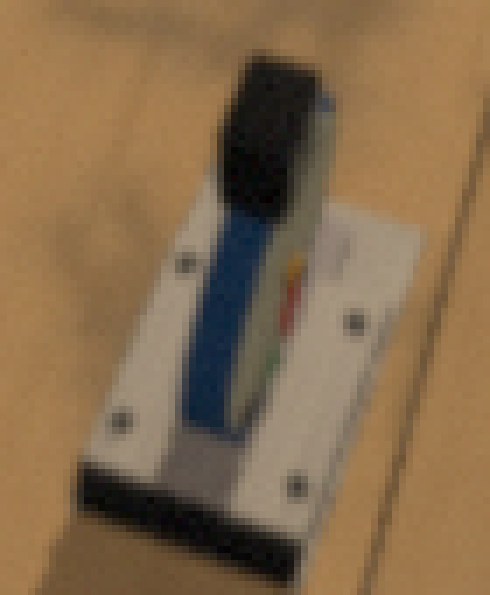

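View pics/c1.png

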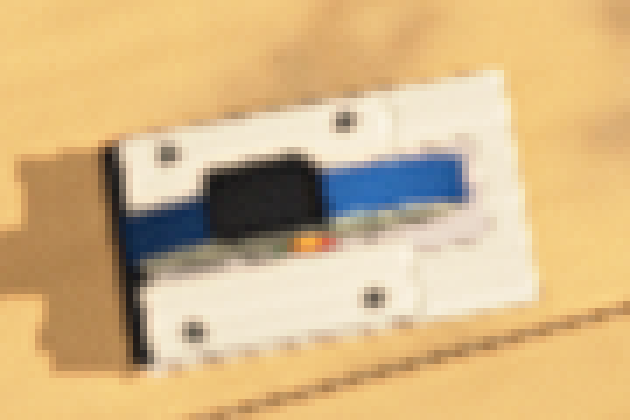

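```bash
cat >> h.py <<'E'
from scipy.spatial.transform import Rotation as Ro
S=-1
def tool(foot,yaw,tilt=0.,h=.109):
    """tool pose for gauge foot; yaw deg, tilt rad (top toward +y_g)"""
    G=(Ro.from_euler('z',yaw,degrees=True)*Ro.from_euler('x',-tilt)).as_matrix()
    z=-G[:,2]; y=S*G[:,1]; x=np.cross(y,z)
    return np.array(foot)+G[:,2]*h, np.column_stack([x,y,z])
YD=11.
GR=np.array([.4897,.3795]); yd=np.array([-np.sin(np.radians(YD)),np.cos(np.radians(YD)),0])
DOCK=np.array([*GR,.006])
BALL=np.array([.537,.112,.066])
def onball(yaw,tilt,gap=0):
    n=(Ro.from_euler('z',yaw,degrees=True)*Ro.from_euler('x',-tilt)).as_matrix()[:,2]
    return BALL+n*(.014+gap)
E
python3 - <<'E'
import h; from h import *
z=np.load('pics/top0.npz');z2=np.load('pics/scene0.npz')
W=np.vstack([cloud('top',z['d']).reshape(-1,3),cloud('scene',z2['d']).reshape(-1,3)])
for lo in (.09,.2,.3,.4):
    m=(W[:,2]>lo)&(np.hypot(W[:,0]-.537,W[:,1]-.112)<.3)&(W[:,1]<.25)
    d=np.hypot(W[m,0]-.537,W[m,1]-.112);i=d.argmin();print(lo,W[m][i].round(3),d[i].round(3), 'max z',W[m,2].max().round(2))
print('near vise', W[(np.hypot(W[:,0]-.40,W[:,1]-.55)<.12),2].max())
for s in(-1,1):
    h.S=s
    print(s,'dock',robot.ik(*tool(DOCK,YD)),'out',robot.ik(*tool(DOCK-.09*yd,YD)))
    for yaw in(-30,-50,-70): print(yaw,[np.round(q,0) if (q:=robot.ik(*tool(onball(yaw,t,.06),yaw,t))) is not None else None for t in(0,.17,.36)])
E
```

```text
0.09 [0.586 0.054 0.121] 0.076 max z 0.43
0.2 [0.619 0.04  0.201] 0.11 max z 0.43
0.3 [ 0.669 -0.036  0.317] 0.199 max z 0.43
0.4 [ 0.735 -0.008  0.415] 0.232 max z 0.43
near vise 0.11701340915128579
-1 dock [ 55.8086836   20.58228233 -14.87885735   0.         -54.53886031
  45.1913164 ] out [ 49.02823686  17.61417575 -19.40935569   0.         -52.97646856
  51.97176314]
-30 [array([ 32.,   8., -13.,   0., -69.,  28.]), array([ 36.,  15.,  -8.,   4., -77.,  22.]), array([ 40.,  23.,  -0.,   7., -86.,  18.])]
-50 [array([ 32.,   8., -13.,   0., -69.,   8.]), array([ 33.,  16.,  -4.,   1., -79.,   6.]), array([ 34.,  26.,   7.,   2., -91.,   5.])]
-70 [array([ 32.,   8., -13.,   0., -69., -12.]), array([ 30.,  17.,  -2.,  -2., -81., -10.]), array([ 29.,  28.,  11.,  -3., -94.,  -9.])]
1 dock [  55.8086836    20.58228233  -14.87885735    0.          -54.53886031
 -134.8086836 ] out [  49.02823686   17.61417575  -19.40935569    0.          -52.97646856
 -128.02823686]
-30 [array([  32.,    8.,  -13.,    0.,  -69., -152.]), array([  36.,   15.,   -8.,    4.,  -77., -158.]), array([  40.,   23.,   -0.,    7.,  -86., -162.])]
-50 [array([  32.,    8.,  -13.,    0.,  -69., -172.]), None, None]
-70 [array([ 32.,   8., -13.,   0., -69., 168.]), array([ 30.,  17.,  -2.,  -2., -81., 170.]), array([ 29.,  28.,  11.,  -3., -94., 171.])]
```

Run:
```python
from h import *
p,R=tool(DOCK,YD)
robot.goto(p+[0,0,.09],R)
robot.servo_line(p,R,speed=.12)
f0=robot.read_force()
robot.move_gripper(0.0)
print(robot.read_grip_width()*88,robot.read_position()-p,f0,robot.read_force(),robot.read_t())
im,d=robot.grab_frame('scene');np.savez('pics/g1',im=im,d=d);save('scene','g1',im)
```

```text
27.414149254210503 [-1.69168737e-05  4.25212570e-05 -6.01092603e-05] [-0.10003189  0.06581792 -0.53531532] [-0.23772294  0.18171678 -0.79786922] 3.4583
```

View pics/g1.png

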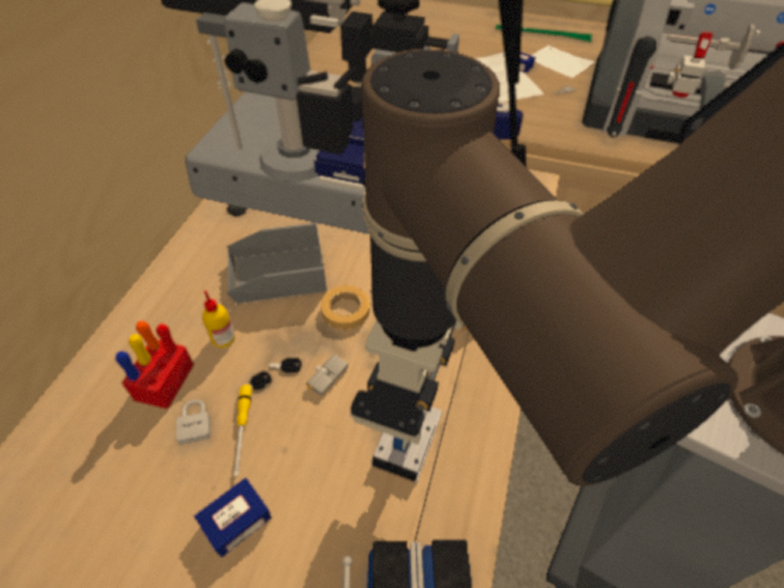

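Run:
```python
from h import *
F=lambda:np.round(robot.read_force(),1)
p,R=tool(DOCK+[0,0,.0012],YD); robot.servo_line(p,R,speed=.02);print(F())
for k in(.03,.06,.095):
    p,R=tool(DOCK+[0,0,.0012]-k*yd,YD); robot.servo_line(p,R,speed=.06);print(F())
p,R=tool(DOCK+[0,0,.13]-.095*yd,YD); robot.servo_line(p,R,speed=.12);print(F(),robot.read_grip_width()*88)
Y=-60
p,R=tool(onball(Y,0,.05),Y); robot.goto(p,R); robot.dwell(.8)
print(robot.read_t(),F())
for n in('scene','top'):
    im,d=robot.grab_frame(n);np.savez('pics/s1'+n,im=im,d=d)
    u=proj(n,onball(Y,0,.05)+[0,0,.05]);print(u)
    a=im[int(u[1])-60:int(u[1])+60,int(u[0])-80:int(u[0])+80] 
    save(n,'s1'+n,a,5 if n=='scene' else 3)
```

```text
[-0.2 -0.5 -2.2]
[ 0.4 -0.1 -2.6]
[ 1.   0.7 -1.9]
[ 0.1 -0.9 -2.3]
[ 0.1  0.2 -3.3] 27.92980171132245
8.725 [-0.2 -0.3 -3.6]
[338.79172286 163.30054844]
[335.62677627 236.22825912]
```

View pics/s1scene.png

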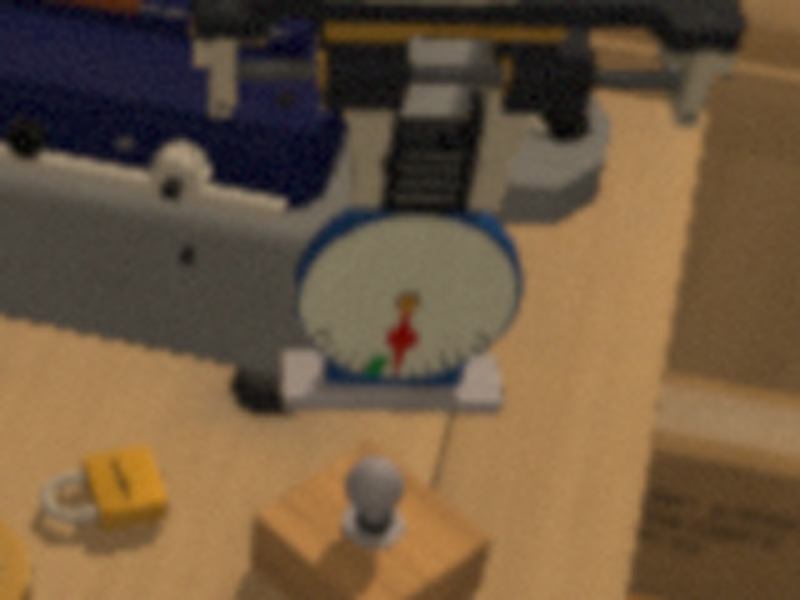

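```bash
cat >> h.py <<'E'
def seg(im,kind,c):
    """sub-pixel centroid of red / green within 45 px of c"""
    h_=cv2.cvtColor(im,cv2.COLOR_RGB2HSV).astype(int); H,Sx,V=h_[...,0],h_[...,1],h_[...,2]
    m={'red':((H<6)|(H>172))&(Sx>140)&(V>60),'green':(H>45)&(H<85)&(Sx>90)}[kind]
    v,u=np.nonzero(m); k=np.hypot(u-c[0],v-c[1])<25; return np.column_stack([u[k],v[k]])
def dial(im,foot,yaw,tilt):
    """dial (y,z) of red & green pixels about pivot, gauge frame assumed at foot/yaw/tilt"""
    G=(Ro.from_euler('z',yaw,degrees=True)*Ro.from_euler('x',-tilt)).as_matrix()
    o=np.array(foot)+G@[-.0085,0,.06]; c=proj('scene',o); out={}
    for k in('red','green'):
        L=[]
        for u,v in seg(im,k,c):
            a,d=ray('scene',u,v); t=(o-a)@G[:,0]/(d@G[:,0]); q=G.T@(a+t*d-o); L.append(q[1:])
        out[k]=np.array(L)
    return out,c
E
python3 - <<'E'
from h import *
Y=-60; im=np.load('pics/s1scene.npz')['im']; foot=onball(Y,0,.05)
o,c=dial(im,foot,Y,0)
print('pivot px in crop',(c-[258,103])*5,'foot',(proj('scene',foot)-[258,103])*5,'ball top',(proj('scene',BALL+[0,0,.014])-[258,103])*5)
for k,L in o.items(): print(k,len(L),L.mean(0).round(4)); print(L[np.argsort(L[:,1])].round(4)[:8].tolist())
E
```

```text
pivot px in crop [408.26267977 297.71744857] foot [390.0882955  384.63701242] ball top [377.4115232  460.74902407]
red 24 [ 0.0007 -0.0218]
[[0.0019, -0.0304], [-0.0002, -0.0304], [0.0023, -0.0275], [0.0001, -0.0274], [-0.002, -0.0273], [0.0047, -0.0246], [0.0026, -0.0245], [0.0005, -0.0244]]
green 10 [ 0.0105 -0.0398]
[[0.0134, -0.0429], [0.0113, -0.0429], [0.0091, -0.0428], [0.0138, -0.0399], [0.0116, -0.0398], [0.0094, -0.0397], [0.0073, -0.0397], [0.0119, -0.0368]]
```

Run:
```python
from h import *
Y=-60
p,R=tool(onball(Y,0,.006),Y); robot.servo_line(p,R,speed=.08); robot.dwell(.3)
f0=robot.read_force()[2]
for i in range(24):
    g=.0055-.0005*i
    p,R=tool(onball(Y,0,g),Y); robot.servo_line(p,R,speed=.02); robot.dwell(.05)
    f=robot.read_force()[2]-f0
    if f>5: break
robot.dwell(.8)
F=robot.read_force();print(g,f,F[2]-f0,F.round(1),f0,robot.read_position()-p,robot.read_t())
im,d=robot.grab_frame('scene');np.savez('pics/c',im=im,d=d);save('scene','c',im[105:225,258:418],5)
o,c=dial(im,onball(Y,0),Y,0)
for k,L in o.items(): print(k,len(L),L.mean(0).round(4))
```

```text
-0.0015000000000000005 9.256298452682486 9.138888237240932 [-1.7 -0.1  6.6] -2.584573482761305 [2.29843465e-04 1.98791723e-06 8.01054398e-04] 15.125
red 18 [ 0.0011 -0.023 ]
green 8 [ 0.0109 -0.0402]
```

View pics/c.png

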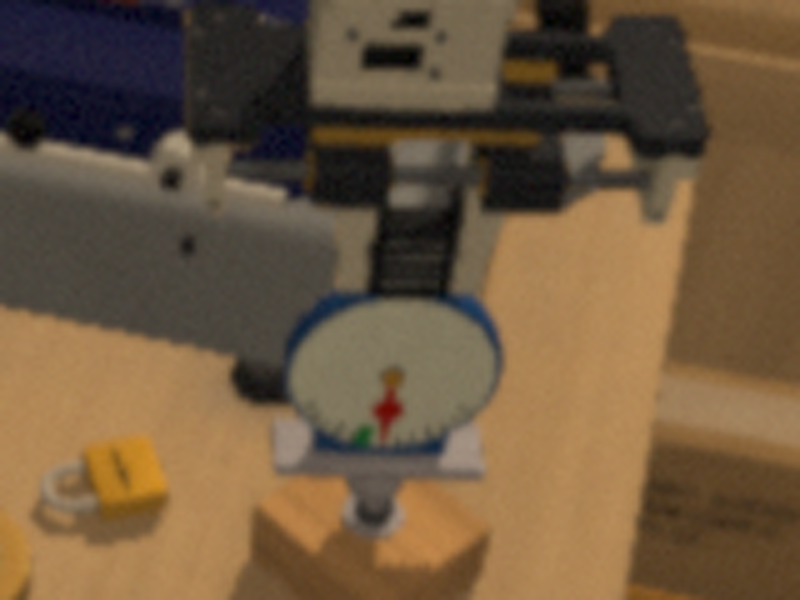

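Run:
```python
from h import *
Y=-60
for t in(.06,.12,.18,.245):
    p,R=tool(onball(Y,t,-.0013),Y,t); robot.servo_line(p,R,speed=.02); print(t,robot.read_force().round(1),robot.read_t())
robot.dwell(1.5); print(robot.read_force().round(1),robot.read_grip_width()*88,robot.read_t())
im,d=robot.grab_frame('scene');np.savez('pics/r',im=im,d=d);save('scene','r',im[125:225,268:408],5.6)
o,c=dial(im,onball(Y,t),Y,t);print('pivot crop',(c-[268,125])*5.6)
for k,L in o.items(): print(k,len(L),L.mean(0).round(4),np.arctan2(L[:,0].mean(),-L[:,1].mean()))
```

```text
0.06 [-3.3 -0.9  8.6] 15.6917
0.12 [-3.4 -1.2  7.4] 16.2083
0.18 [-4.2 -1.9 10. ] 16.725
0.245 [-2.6 -0.8  8.6] 17.2667
[-2.9 -1.   7.1] 27.937952795517308 18.7667
pivot crop [338.71089431 307.73018132]
red 20 [ 0.0058 -0.0219] 0.25895527013114317
green 1 [ 0.0098 -0.0443] 0.21681228827222893
```

View pics/r.png

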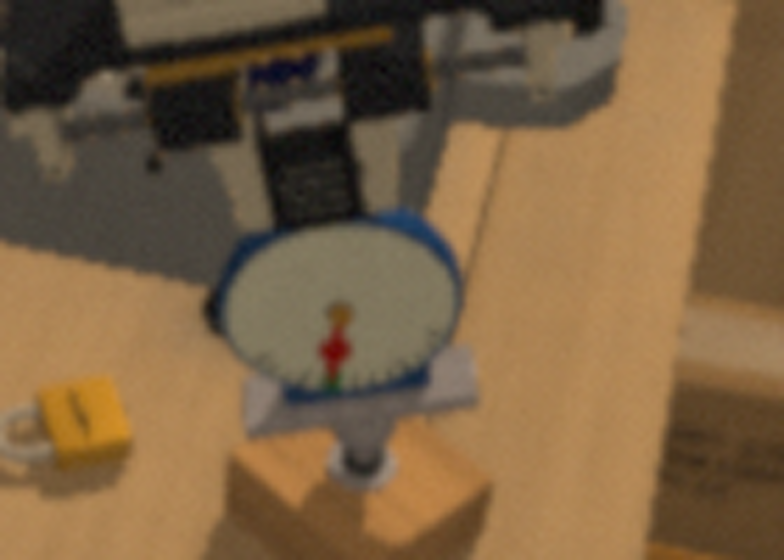

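Run:
```python
from h import *
ims=[robot.grab_frame('scene')[0].astype(float) for _ in range(12)]
im=np.mean(ims,0).astype(np.uint8)
cv2.imwrite('pics/z.png',cv2.resize(im[170:200,308:348,::-1],None,fx=16,fy=16,interpolation=cv2.INTER_CUBIC))
print(robot.read_t(),robot.read_force().round(1))
```

```text
19.4167 [-3.6 -0.5  7.9]
```

View pics/z.png

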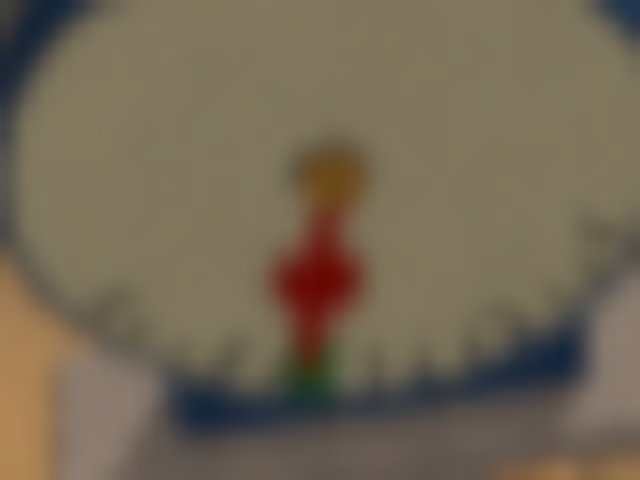

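The averaged zoom shows the red tip at about column 310, inside the green mark (columns 285 to 343, middle about 313). That puts it under 1 mm off, so I am handing in.

```bash
python3 -c "
from h import *
robot.job_done()"
```

```text
the job is handed in; nothing more can be done
```

I finished the task and handed it in at about 19.4 s, with the gauge still gripped and pressed on the ball. The robot gives no verdict, so success rests on my own last checks.

**What I did:** I took the gauge by its grip and slid it 95 mm out of the channel's open end. I turned it so the dial faced the scene camera and set it level on the ball. I then rocked it 0.245 rad, to where I had measured the green mark.

**Last checks:**
- **Pointer on the mark:** an averaged close-up shows the tip on the mark, about 0.5 mm from its middle (4 mm allowed). I had waited 1.5 s for it to settle, but did not measure its speed.
- **Push on the ball:** about 10 N (0.5 to 25 N allowed), taken from the wrist force after subtracting the gauge's weight.
- **Grip:** the fingers are 27.9 mm apart on the 28 mm block. I did not measure the finger force.
- **Position on the ball:** the last views show the base's middle on the ball and the face upright. I judged this by eye.
- **Other objects:** I carried the gauge high over the desk. The padlock looks undisturbed in the last close views, but I took no final picture of the lock cylinder or the tape roll.

**Disagreement:** my colour-based angle readings differed. In the final pose the pointer read about 0.21 rad against 0.24 rad for the mark, which is about 1.5 mm at the tip. Most of the mark was hidden behind the pointer by then, so I trusted the close-up.

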